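Slide the full coin holder through the gap onto the carrom board's centre circle

TASK

Get the board ready for the next game: with your fingertips against its side, push the round wooden coin holder through the narrow gap between the steel canister and the clear dispenser, and on until it sits wholly inside the large circle in the middle of the carrom board. It is full of coins, so slide it flat on the board without lifting or tipping it, do not force it or knock your hand against the canister or the dispenser, and leave the bowl, the tumbler and the striker where they are. Finish with your hand clear.

Things in the scene. Friction and masses are not known exactly. Their poses are not given: they have to be found in the camera images.
- holder: The part to push: round wooden block, 112 mm in diameter, 30 mm high, with coins in seven wells on top up to 37 mm. About 0.3 kg, loose, flat on the board, slides with 1 to 4 N. Origin: centre of its underside, z up. It starts beyond the gap as seen from the board's centre: its centre 85 to 100 mm before the line joining the obstacles' centres and up to 32 mm off the gap's midline.
- canister: Fixed obstacle: round lidded stainless steel canister, 90 mm in diameter (straight side), 62 mm high at the edge of its lid, with a 24 mm knob in the middle up to 78 mm. It stands firm and does not move. Origin: centre of its underside, on the board.
- dispenser: Fixed obstacle: round clear acrylic dispenser with white base and white top, 76 mm in diameter (straight side), 58 mm high at its edge, with a 44 mm steel push plunger in the middle up to 78 mm. It stands firm and does not move. Origin: centre of its underside, on the board. The clear gap between its side and the canister's side is 119 to 121 mm; which of the two is nearer the robot varies.
- circle (a point): The centre of the carrom board, on its playing surface, which is 30 mm above the platform (world z = 0.030). The large circle drawn round it is 170 mm in diameter.
- board: Carrom board, fixed: playing square 740 by 740 mm, 30 mm above the platform, in a dark frame 65 mm wide that rises 20 mm above the playing surface. Origin: centre of its underside; x and y lie along its sides. y points to the rail behind the holder (rail face at y = +370 mm); at least 40 mm is free between holder and that rail at the start.
- bowl: Bystander, loose: white melamine bowl, 130 mm across, 48 mm high, standing on the board beyond the circle, on the side away from the gap (its side at least 64 mm clear of the holder when that sits in the middle of the circle). Origin: centre of its underside.
- tumbler: Bystander, loose: steel tumbler, 68 mm across, 78 mm high, standing on the board past the circle, on the far side from the robot. Origin: centre of its underside.
- striker: Bystander, loose: green carrom striker, a disc 41 mm across and 9 mm thick, tucked against the rail on the holder's side. Origin: centre of its underside.

How it is judged:
By the outcome, as a careful person would: the job done as asked, in the order asked, and still so for the second after the job is handed in, with the robot touching nothing.
It also fails if it takes over 51 s, if anything falls off the work surface, if the arm or the gripper's body presses on something with over 40 N, if the wrist force passes 120 N, or if a joint passes its speed limit or range.

ROBOT

A 6-joint arm with a two-finger parallel gripper is mounted at the origin on the work surface. World frame = base frame: x ahead of the robot, y to its left, z up, the work surface at z = 0. Lengths are in mm, angles in rad, forces in N, time in s.
With the tool pointing down it reaches from about 350 to 775 mm from the base axis. Payload 7.3 kg.
Tool frame: the origin (TCP) lies at the centre of the arm's flange, where the gripper is bolted on; the fingertips stand 178 mm ahead of it and the grasp point (between the pads) lies 159 mm ahead of it; z points along the fingers, y is the direction in which the jaws open and shut (so a half turn about z gives the same grasp; the last joint's range is limited). The gripper opens to 92 mm and grips with 3 to 60 N. Pads are 19 mm wide; open, the fingers measure 130 mm over their backs; the gripper's body (75 mm by 190 mm) begins 47 mm behind the grasp point.
Start: joints at [1.166, 0.342, 1.524, -0, 1.275, -0.146], TCP at [134.336, 507.525, 404.741] pointing down, gripper open.
Joint ranges: [-2.53, 2.53], [-0.77, 2.02], [0.04, 2.7], [-1, 4.14], [0.28, 2.66], [-3.11, 3.11]. Speed limits (rad/s): [2.57, 2.57, 3.14, 3.14, 3.14, 3.14].

INTERFACE

Orientations are given as [roll, pitch, yaw] about the fixed x, y, z axes, in that order (R = Rz(yaw) Ry(pitch) Rx(roll)).
In Python, from plant import status, viewer, ticket gives the robot as it stands.
- The arm moves only by the tool play_rows, never from a script. Its argument "commands" is a list of rows, each an object with "offset": the shift along the tool's x, y, z in m, a list of three; "twist": the turn about the tool's z in degrees. A call has 1 to 5 rows; each row shifts and turns the commanded pose from where the row before left it, along the tool's axes as they then stand; what a row does not reach is not made up. A row lasts 1/10 s, in which the tool goes at most 50 mm and 8.59 degrees, less where a joint would pass 70% of its speed; a pose out of reach is approached as far as the arm can. A call with a gripper value outside its range is refused whole. "jaw" is the closure in counts, from 0 (fully open) to 255 (shut), set as the call begins (left out, the last holds). The fingers move at their own pace and stop on an object; the grip force is fixed at half the most. Time passes only in rows, so rows that do not move let the fingers close. It gives the time, the measured TCP pose, the force and the opening at its end, in the units of the state.
- status.get_obs(): the state, without advancing time (a new reading comes with each control period).
- viewer.capture(name): name is "scene" or "top" or "wrist"; returns the picture (480x640x3 uint8, red, green, blue); there is no depth.
- viewer.camera_params(name): a dict with "fov_y" (degrees; the focal length in pixels is half the picture's height over the tangent of half this angle, whatever the lens; pixels are square), "cx", "cy" (the principal point, pixels), "rvec" (rotation vector, rad) and "tvec" (3), from world to camera coordinates, as OpenCV has them; the wrist camera has in their place "T_tool_cam" (4x4, takes a point from camera to tool coordinates, whose origin is the TCP and whose axes are the flange's). Camera axes: x right, y down, z forward; pixel columns grow to the right and rows downward; lengths in mm; the calibration is good to about 2 mm. A picture is of the moment at which its call begins: read the wrist's pose just before it. camera_params takes no time and is no camera call.
- ticket.close_job(): hands the job in, once; it reports no verdict.
The state is a dict: "time": time; "joint_positions": joint angles; "dq": joint speeds; "tau": joint torques, N m; "tool_pos": TCP position; "tcp_rot": TCP orientation; "contact_force": force on the tool from outside, world axes, zero at the start; "moment": the same for the moment, N m; "grip_width": finger opening in mm.
Only numpy, scipy, OpenCV 4.12 (cv2) and the standard library are available. Lean on these libraries where they do the work, as an engineer would, in place of code of your own. Each camera call takes 0.05 s, during which the arm holds its last target.

## Working session

There is one attempt and no reset: what is moved stays moved. The work goes in short steps, Python scripts to look and compute and a tool call to move; the robot and the scene stay as the last step left them, time stands still between calls to the robot, and variables do not carry over. Pictures are saved under pics/ and viewed, and the job is handed in when it is done.

Besides the shell and the picture viewer there is one more tool, called after "Emit:" as a command line: name --argument value ..., lists and objects as JSON in quotes. play_rows: Moves the arm, as the interface text tells. Its arguments: {"type":"object","properties":{"commands":{"type":"array"},"jaw":{"type":"number"}},"required":["commands"]}

```bash
ls; mkdir -p pics; python3 - <<'E'
from plant import status, viewer
import cv2
o=status.get_obs(); print(o)
for n in ("scene","top","wrist"):
    print(n,viewer.camera_params(n))
    cv2.imwrite(f"pics/{n}0.png",viewer.capture(n)[:,:,::-1])
E
```

```text
pics
{'time': 0.0, 'joint_positions': array([ 1.16600598e+00,  3.42726163e-01,  1.52497876e+00, -6.47361694e-06,
        1.27538584e+00, -1.45977776e-01]), 'dq': array([-0.00052563,  0.00049826,  0.00095902, -0.00180422,  0.00026289,
       -0.00025645]), 'tau': array([ 6.70434438e-04, -4.31253290e+01, -2.44218296e+01,  7.17838830e-02,
        5.60220599e-02, -1.10181243e-04]), 'tool_pos': array([134.2842737 , 507.40984977, 404.05632063]), 'tcp_rot': array([-3.14010957e+00, -2.11790774e-04,  2.88278182e+00]), 'contact_force': array([-0.43939533,  0.1750822 ,  0.18734664]), 'moment': array([-0.0288155 , -0.04101135, -0.02786897]), 'grip_width': 91.67012510196118}
scene {'fov_y': 55.90440585478192, 'cx': 325.9422105458329, 'cy': 244.87874910822984, 'rvec': array([ 2.23500406,  1.22179033, -0.40219677]), 'tvec': array([-382.35945657, -352.0606937 , 1299.30985947])}
top {'fov_y': 44.441907552174314, 'cx': 317.15978345622636, 'cy': 243.3208206807908, 'rvec': array([ 2.20318927, -2.16916273,  0.0929956 ]), 'tvec': array([  33.74390162,  569.21167095, 1038.3091155 ])}
wrist {'fov_y': 60.28288116645085, 'cx': 319.49943374487015, 'cy': 232.78414461947995, 'T_tool_cam': array([[ 3.08173046e-04, -9.59831472e-01, -2.80576995e-01,
         7.47470122e+01],
       [ 9.99999902e-01,  3.84647018e-04, -2.17492164e-04,
        -2.19365931e-01],
       [ 3.16678928e-04, -2.80576900e-01,  9.59831497e-01,
         1.92864960e+01],
       [ 0.00000000e+00,  0.00000000e+00,  0.00000000e+00,
         1.00000000e+00]])}
```

View pics/scene0.png

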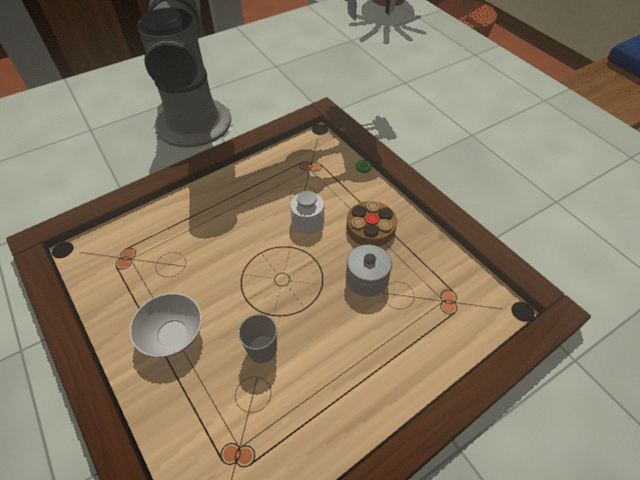

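View pics/top0.png

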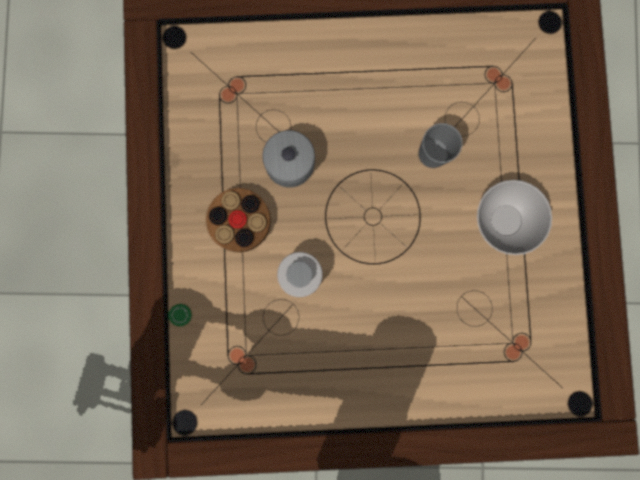

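View pics/wrist0.png

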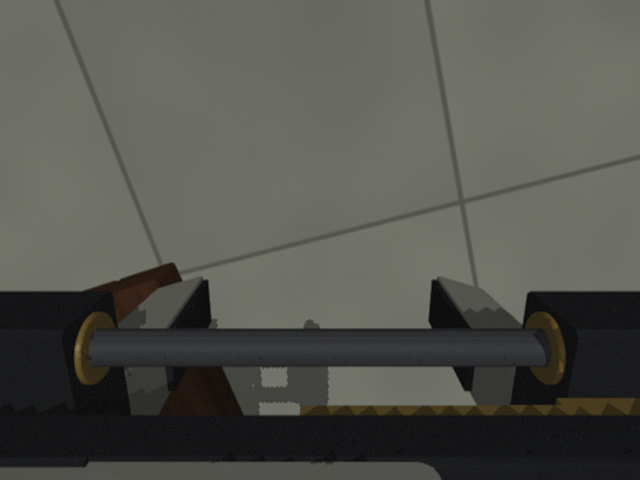

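```bash
cat > h.py <<'E'
import numpy as np, cv2
from plant import status, viewer
def cam(n):
    p=viewer.camera_params(n); f=240/np.tan(np.radians(p['fov_y']/2))
    K=np.array([[f,0,p['cx']],[0,f,p['cy']],[0,0,1]])
    return K,cv2.Rodrigues(p['rvec'])[0],p['tvec']
def ray(n,uv,z):
    K,R,t=cam(n); uv=np.atleast_2d(np.asarray(uv,float))
    d=np.c_[uv,np.ones(len(uv))]@np.linalg.inv(K).T@R; c=-R.T@t
    return (c+d*((z-c[2])/d[:,2])[:,None])
def proj(n,P):
    K,R,t=cam(n); q=(np.atleast_2d(P)@R.T+t)@K.T; return q[:,:2]/q[:,2:]
E
python3 - <<'E'
from h import *
for n in("top","scene"):
    print(n,-cam(n)[1].T@cam(n)[2])
# rough
for nm,uv,z in [("circ",(373,217),30),("can",(289,154),108),("disp",(300,272),108),("holder",(238,219),67),("strik",(180,315),39),("bowl",(514,217),78),("tumb",(442,142),108),("c1",(163,22),50),("c2",(170,437),50),("c3",(566,6),50)]:
    print(nm,ray("top",uv,z).round(1))
im=cv2.imread("pics/top0.png")
c=im[110:320,180:430]; cv2.imwrite("pics/topz.png",cv2.resize(c,None,fx=3,fy=2.85,interpolation=cv2.INTER_CUBIC)[:600] if 0 else cv2.resize(c,(714,600),interpolation=cv2.INTER_CUBIC))
im=cv2.imread("pics/scene0.png")
c=im[150:330,230:450]; cv2.imwrite("pics/scz.png",cv2.resize(c,(733,600),interpolation=cv2.INTER_CUBIC))
E
```

```text
top [ 487.29798644   50.75521441 1078.51331804]
scene [1096.99093388 -253.95369768  830.94524934]
circ [[617. -57.  30.]]
can [[711.3  92.7 108. ]]
disp [[514.1  70.9 108. ]]
holder [[605.2 180.6  67. ]]
strik [[437.3 281.5  39. ]]
bowl [[ 615.  -294.6   78. ]]
tumb [[ 736.3 -164.1  108. ]]
c1 [[962.4 327.   50. ]]
c2 [[230.5 289.2  50. ]]
c3 [[1006.6 -403.3   50. ]]
```

View pics/topz.png

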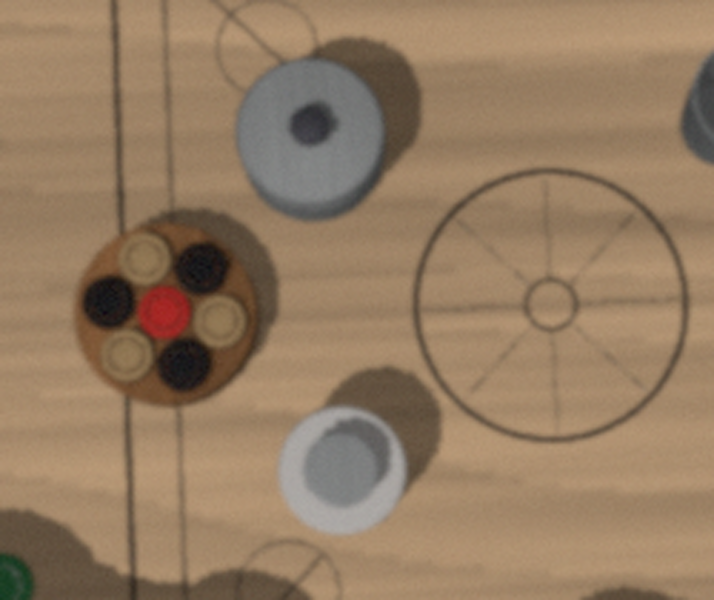

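View pics/scz.png

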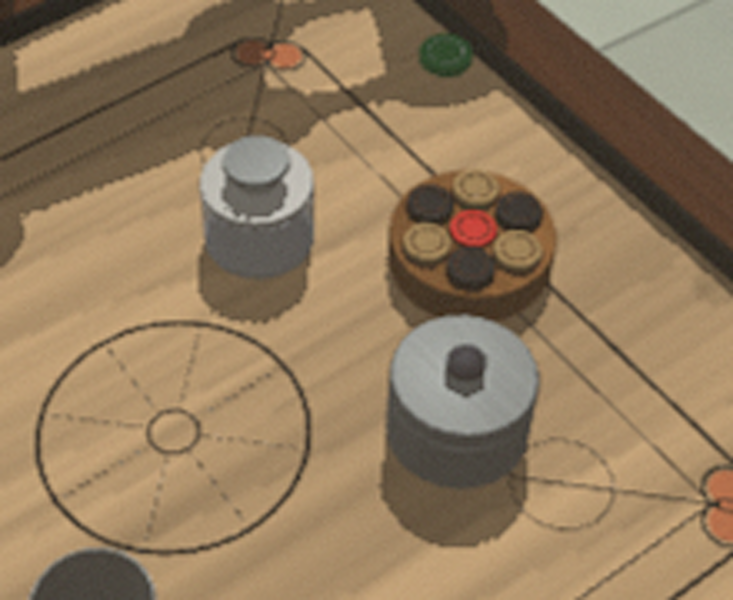

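```bash
cat >> h.py <<'E'
from scipy.optimize import least_squares
from scipy.ndimage import map_coordinates, gaussian_filter1d
def rimfit(n,img,c,r,z,half=True,chan='sat',fixr=True,it=3,span=14,out=None):
    """radial edges about the projected circle; returns centre, radius, residual"""
    I=img.astype(float)
    if chan=='sat': g=I[:,:,2]-I[:,:,0]   # R-B (BGR)
    elif chan=='gray': g=I.mean(2)
    cw=-cam(n)[1].T@cam(n)[2]; c=np.array(c,float); rr=r
    for k in range(it):
        o=c-cw[:2]; a0=np.arctan2(o[1],o[0]); w=1.3 if half else np.pi
        if out is not None: a0=out[0]; w=out[1]
        A=np.linspace(a0-w,a0+w,90); s=np.arange(-span,span+.1,.5)
        P=[]
        for a in A:
            u=np.array([np.cos(a),np.sin(a)])
            Q=np.c_[c+np.outer(r+s,u),np.full(len(s),z)]
            uv=proj(n,Q); v=map_coordinates(g,[uv[:,1],uv[:,0]],order=1)
            d=np.abs(np.gradient(gaussian_filter1d(v,2))); i=d[2:-2].argmax()+2
            if d[i]<1.0: continue
            y0,y1,y2=d[i-1:i+2]; den=y0-2*y1+y2; sub=0.5*(y0-y2)/den if den else 0
            P.append(c+(r+s[i]+.5*sub)*u)
        P=np.array(P)
        if fixr: f=lambda p:np.hypot(*(P-p[:2]).T)-r
        else: f=lambda p:np.hypot(*(P-p[:2]).T)-p[2]
        res=least_squares(f,[*c,r] if not fixr else c,loss='soft_l1',f_scale=.7)
        c=res.x[:2]; rr=r if fixr else res.x[2]
    e=f(res.x); return c,rr,np.median(np.abs(e)),len(P)
E
cat > meas.py <<'E'
from h import *
import sys
t=cv2.imread("pics/top0.png"); s=cv2.imread("pics/scene0.png")
for n,im in(("top",t),("scene",s)):
  for fx in(True,False):
    print(n,fx)
    print(" circ",rimfit(n,im,(617,-57),85,30,False,'gray',fx,span=8))
    print(" can",rimfit(n,im,(711,93),45,92,True,'sat',fx))
    print(" disp",rimfit(n,im,(514,71),38,88,True,'sat',fx))
    print(" hold",rimfit(n,im,(605,180),56,60,True,'gray' if 0 else 'sat',fx))
E
python3 meas.py
```

```text
top True
 circ (array([617.00392603, -57.15439331]), 85, np.float64(1.7777749564208492), 90)
 can (array([712.14379966,  94.37725024]), 45, np.float64(0.17095045638661688), 90)
 disp (array([511.45926269,  72.15492244]), 38, np.float64(0.18590352070285832), 90)
 hold (array([604.78456862, 176.40755526]), 56, np.float64(3.410755767619861), 89)
top False
 circ (array([618.34104035, -56.85629028]), np.float64(86.27732773307312), np.float64(1.6273918027886722), 90)
 can (array([712.49666086,  94.44900952]), np.float64(44.71461788469943), np.float64(0.16372708908670575), 90)
 disp (array([511.1337948 ,  71.85671091]), np.float64(38.35558832716426), np.float64(0.14371767122209889), 90)
 hold (array([614.25374316, 184.31608383]), np.float64(47.12344011227361), np.float64(0.7136686274406401), 89)
scene True
 circ (array([618.84299921, -52.83531223]), 85, np.float64(1.801817666984924), 90)
 can (array([715.5540843 ,  95.21476795]), 45, np.float64(0.3167519020233023), 90)Traceback (most recent call last):
  File "meas.py", line 9, in <module>
    print(" disp",rimfit(n,im,(514,71),38,88,True,'sat',fx))
                  ~~~~~~^^^^^^^^^^^^^^^^^^^^^^^^^^^^^^^^^^^
  File "h.py", line 29, in rimfit
    uv=proj(n,Q); v=map_coordinates(g,[uv[:,1],uv[:,0]],order=1)
  File "h.py", line 12, in proj
    K,R,t=cam(n); q=(np.atleast_2d(P)@R.T+t)@K.T; return q[:,:2]/q[:,2:]
          ~~~^^^
  File "h.py", line 4, in cam
    p=viewer.camera_params(n); f=240/np.tan(np.radians(p['fov_y']/2))
ValueError: time passes only in moves, steps and waits
```

```bash
python3 - <<'E'
s=open('h.py').read()
a=s.index("def cam"); b=s.index("def ray")
s=s[:a]+'''PRM={"scene":(55.90440585478192,325.9422105458329,244.87874910822984,[2.23500406,1.22179033,-0.40219677],[-382.35945657,-352.0606937,1299.30985947]),
"top":(44.441907552174314,317.15978345622636,243.3208206807908,[2.20318927,-2.16916273,0.0929956],[33.74390162,569.21167095,1038.3091155])}
def cam(n):
    fv,cx,cy,rv,tv=PRM[n]; f=240/np.tan(np.radians(fv/2))
    return np.array([[f,0,cx],[0,f,cy],[0,0,1]]),cv2.Rodrigues(np.array(rv))[0],np.array(tv)
'''+s[b:]
open('h.py','w').write(s)
E
cat > meas2.py <<'E'
from h import *
t=cv2.imread("pics/top0.png"); s=cv2.imread("pics/scene0.png")
for n,im in(("top",t),("scene",s)):
  c=rimfit(n,im,(714,93),45,92,True,'sat'); d=rimfit(n,im,(513,71),38,88,True,'sat')
  print(n,"can",c,"disp",d,"gap",np.hypot(*(c[0]-d[0]))-83)
# holder silhouette mask: brown wood saturated + inside, by contour
for n,im in(("top",t),("scene",s)):
    hsv=cv2.cvtColor(im,cv2.COLOR_BGR2HSV)
    uv=proj(n,[605,180,60])[0].astype(int)
    print(n,uv)
    for dx in range(-45,46,3): print(dx,hsv[uv[1],uv[0]+dx],end=' ')
    print()
    for dx in range(-45,46,3): print(dx,hsv[uv[1]+dx,uv[0]],end=' ')
    print()
E
python3 meas2.py
```

```text
top can (array([712.14380049,  94.37725151]), 45, np.float64(0.1709621078195802), 90) disp (array([511.45923532,  72.15494548]), 38, np.float64(0.18610160094703687), 90) gap 118.91118241644386
scene can (array([715.55405342,  95.21470203]), 45, np.float64(0.3170272221638477), 90) disp (array([512.30863174,  74.19528828]), 38, np.float64(0.7991605787744618), 90) gap 121.32943299027298
top [238 219]
-45 [ 16  90 161] -42 [ 16  91 160] -39 [ 15  91 160] -36 [ 16  91 162] -33 [ 15 107 145] -30 [ 14 141 105] -27 [11 96 45] -24 [20 45 34] -21 [150  85  21] -18 [ 5 90 34] -15 [ 0 54 38] -12 [ 12 144  62] -9 [  2 192 149] -6 [  2 194 147] -3 [  0 205 163] 0 [  0 196 165] 3 [  1 196 161] 6 [  1 196 152] 9 [ 10 138  96] 12 [ 17 109 126] 15 [ 17 106 130] 18 [ 18 109 140] 21 [ 17 108 139] 24 [ 17 117 122] 27 [ 16 117 100] 30 [ 14 143  96] 33 [ 16 106  77] 36 [16 95 86] 39 [ 17  89 123] 42 [ 15  89 152] 45 [ 16  91 152] 
-45 [ 16  92 141] -42 [ 16  89 141] -39 [ 17  92 138] -36 [ 16  92 122] -33 [ 16 100  82] -30 [ 15 144 113] -27 [ 14 144  94] -24 [ 16 123  87] -21 [ 17 106 120] -18 [ 17 112 125
[... 708 characters left out ...]
] 15 [ 18 115 142] 18 [ 19 113 120] 21 [ 15 145 104] 24 [ 15 145 141] 27 [ 16 130 135] 30 [ 16  96 164] 33 [ 16  99 160] 36 [ 17  96 168] 39 [ 17  98 171] 42 [ 17  97 174] 45 [ 17  97 171] 
-45 [ 17  97 108] -42 [ 18  94 106] -39 [ 19  94 100] -36 [ 17  96 176] -33 [ 17  98 179] -30 [ 17  96 192] -27 [ 17  97 189] -24 [ 17  96 186] -21 [ 17  94 176] -18 [ 16 112 164] -15 [ 18 115 142] -12 [ 17 121 137] -9 [ 17 108  99] -6 [  4 169 167] -3 [  2 176 191] 0 [  2 178 189] 3 [  2 175 178] 6 [13 64 72] 9 [18 38 67] 12 [10 45 68] 15 [12 43 59] 18 [ 15 144  90] 21 [ 14 113  70] 24 [ 14 122  65] 27 [ 42   8 160] 30 [ 40  10 159] 33 [ 39  11 164] 36 [ 5 18 85] 39 [15 12 83] 42 [ 5 22 70] 45 [19 26 77]
```

```bash
cat >> h.py <<'E'
def holder(n,img,c,exclude=None):
    """wood rim, top edge z=60 on the half away from the camera; S threshold from outside inwards"""
    S=cv2.cvtColor(img,cv2.COLOR_BGR2HSV)[:,:,1].astype(float)
    cw=-cam(n)[1].T@cam(n)[2]; c=np.array(c,float)
    for k in range(4):
        o=c-cw[:2]; a0=np.arctan2(o[1],o[0]); P=[]
        for a in np.linspace(a0-1.3,a0+1.3,80):
            u=np.array([np.cos(a),np.sin(a)]); s=np.arange(8,-8,-.25)
            uv=proj(n,np.c_[c+np.outer(56+s,u),np.full(len(s),60)])
            v=map_coordinates(S,[uv[:,1],uv[:,0]],order=1)
            if v[0]>115 or v[0]<70: continue
            i=np.argmax(v>117)
            if i: P.append(c+(56+s[i])*u)
        P=np.array(P); f=lambda p:np.hypot(*(P-p).T)-56
        c=least_squares(f,c,loss='soft_l1',f_scale=.7).x
    e=np.median(np.abs(f(c)))
    hsv=cv2.cvtColor(img,cv2.COLOR_BGR2HSV)
    uv=proj(n,[*c,67])[0]; m=((hsv[:,:,0]<6)|(hsv[:,:,0]>174))&(hsv[:,:,1]>150)&(hsv[:,:,2]>90)
    yy,xx=np.nonzero(m); k=np.hypot(xx-uv[0],yy-uv[1])<18
    r=ray(n,[xx[k].mean(),yy[k].mean()],67)[0,:2] if k.any() else None
    return c,e,len(P),r
E
python3 - <<'E'
from h import *
t=cv2.imread("pics/top0.png"); s=cv2.imread("pics/scene0.png")
print(holder("top",t,(605,180)));print(holder("scene",s,(605,180)))
# board rail lines: dark frame inner edge, left rail (y=+370) in top view
for z in(30,):
  for n,im in(("top",t),("scene",s)):
    print(n,rimfit(n,im,(617.5,-56),85,30,False,'gray',True,span=5), rimfit(n,im,(617.5,-56),12,30,False,'gray',False,span=5))
# striker
hsv=cv2.cvtColor(t,cv2.COLOR_BGR2HSV); m=(hsv[:,:,0]>50)&(hsv[:,:,0]<90)&(hsv[:,:,1]>100); y,x=np.nonzero(m); print(ray("top",[x.mean(),y.mean()],39))
E
```

```text
(array([605.45774665, 181.19327175]), np.float64(0.2399681047894049), 80, array([605.12043174, 182.20350813]))
(array([608.65531176, 183.16550312]), np.float64(0.2863215771002743), 59, array([609.82286535, 181.95685279]))
top (array([616.37007394, -57.45779209]), 85, np.float64(0.6102377444322471), 90) (array([618.54747321, -55.99062055]), np.float64(13.438629828578524), np.float64(0.11801303286064346), 90)
scene (array([618.01004226, -55.46556659]), 85, np.float64(0.8351005438278492), 90) (array([619.68133337, -54.1767043 ]), np.float64(13.71186186224295), np.float64(0.16302101958628779), 90)
[[477.68428998 180.77326768  39.        ]]
```

Emit:
play_rows --commands '[{"offset": [0, 0, 0], "twist": 8}, {"offset": [0, 0, 0], "twist": 8}, {"offset": [0, 0, 0], "twist": 8}, {"offset": [0, 0, 0], "twist": 8}, {"offset": [0, 0, 0], "twist": 8}]' --jaw 115

```text
time: 0.65
tool_pos: [134.3, 507.5, 404.4]
tcp_rot: [-3.141, 0.0, 2.179]
contact_force: [-1.1, -0.3, 0.2]
grip_width: 56.3
```

Emit:
play_rows --commands '[{"offset": [0, 0, 0], "twist": 8}, {"offset": [0, 0, 0], "twist": 8}, {"offset": [0, 0, 0], "twist": 8}, {"offset": [0, 0, 0], "twist": 5}, {"offset": [0, 0, 0], "twist": 0}]'

```text
time: 1.15
tool_pos: [134.3, 507.5, 404.5]
tcp_rot: [-3.141, 0.0, 1.678]
contact_force: [0.5, -0.9, -0.7]
grip_width: 50.2
```

Emit:
play_rows --commands '[{"offset": [-0.0245, 0.0363, 0], "twist": 0}, {"offset": [-0.0245, 0.0363, 0], "twist": 0}, {"offset": [-0.0245, 0.0363, 0], "twist": 0}, {"offset": [-0.0245, 0.0363, 0], "twist": 0}, {"offset": [-0.0245, 0.0363, 0], "twist": 0}]'

```text
time: 1.65
tool_pos: [329.3, 404.2, 404.7]
tcp_rot: [-3.142, -0.0, 1.682]
contact_force: [-0.1, 0.6, -0.5]
grip_width: 50.1
```

Emit:
play_rows --commands '[{"offset": [-0.0245, 0.0363, 0], "twist": 0}, {"offset": [-0.0245, 0.0363, 0], "twist": 0}, {"offset": [-0.0245, 0.0363, 0], "twist": 0}, {"offset": [-0.0245, 0.0363, 0], "twist": 0}, {"offset": [-0.0245, 0.0363, 0], "twist": 0}]'

```text
time: 2.15
tool_pos: [523.0, 301.8, 404.6]
tcp_rot: [-3.141, -0.0, 1.681]
contact_force: [-0.5, 0.5, 0.1]
grip_width: 50.4
```

Emit:
play_rows --commands '[{"offset": [-0.0245, 0.0363, 0], "twist": 0}, {"offset": [-0.0245, 0.0363, 0], "twist": 0}, {"offset": [0, 0, 0], "twist": 0}, {"offset": [0, 0, 0], "twist": 0}]'

```text
time: 2.55
tool_pos: [599.5, 261.4, 403.7]
tcp_rot: [-3.14, -0.0, 1.679]
contact_force: [-0.4, 0.5, -0.4]
grip_width: 50.8
```

Now down 177 mm to about z = 227; first most of it, then look.

Emit:
play_rows --commands '[{"offset": [0, 0, 0.035], "twist": 0}, {"offset": [0, 0, 0.035], "twist": 0}, {"offset": [0, 0, 0.03], "twist": 0}, {"offset": [0, 0, 0.02], "twist": 0}, {"offset": [0, 0, 0], "twist": 0}]'

```text
time: 3.05
tool_pos: [596.9, 263.0, 281.7]
tcp_rot: [-3.135, 0.001, 1.681]
contact_force: [-0.8, 0.4, 0.1]
grip_width: 50.5
```

```bash
python3 - <<'E'
from h import *
print(status.get_obs()['tool_pos'])
for n in("top","scene","wrist"): cv2.imwrite(f"pics/{n}1.png",viewer.capture(n)[:,:,::-1])
E
```

```text
[596.93078366 263.01805705 281.72920867]
```

View pics/scene1.png

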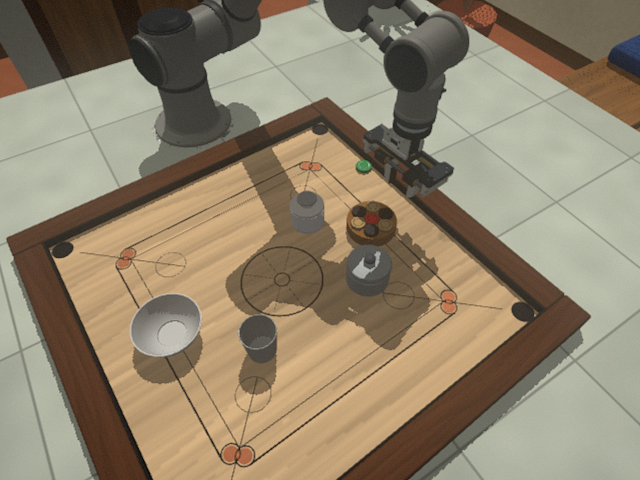

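View pics/top1.png

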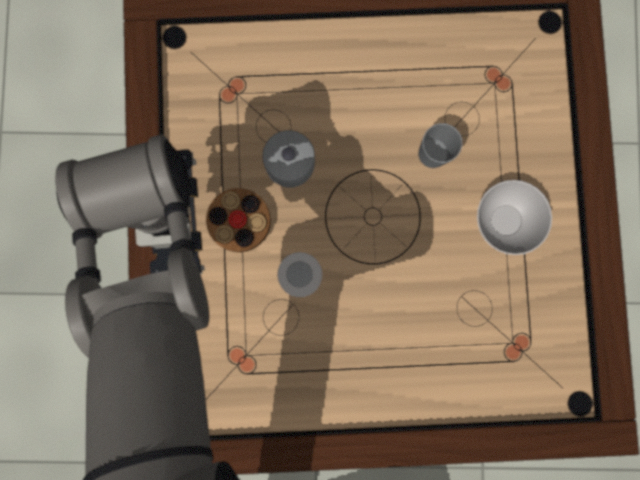

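View pics/wrist1.png

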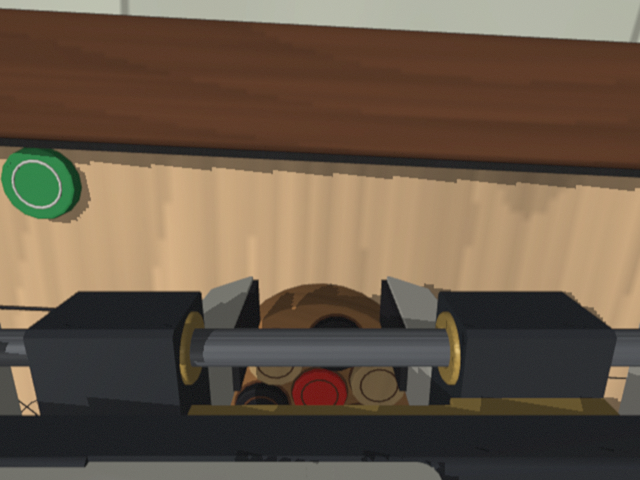

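Emit:
play_rows --commands '[{"offset": [0, 0, 0.02], "twist": 0}, {"offset": [0, 0, 0.02], "twist": 0}, {"offset": [0, 0, 0.015], "twist": 0}, {"offset": [0, 0, 0], "twist": 0}, {"offset": [0, 0, 0], "twist": 0}]'

```text
time: 3.7
tool_pos: [599.3, 262.3, 230.7]
tcp_rot: [3.14, -0.0, 1.679]
contact_force: [-0.5, 0.1, 1.2]
grip_width: 50.5
```

Emit:
play_rows --commands '[{"offset": [-0.006, 0, 0.003], "twist": 0}, {"offset": [-0.006, 0, 0], "twist": 0}, {"offset": [-0.005, 0, 0], "twist": 0}, {"offset": [0, 0, 0], "twist": 0}]'

```text
time: 4.1
tool_pos: [601.2, 244.2, 227.2]
tcp_rot: [3.141, 0.0, 1.677]
contact_force: [-1.1, 0.4, -0.4]
grip_width: 50.5
```

```bash
python3 - <<'E'
from h import *
print(status.get_obs()['tool_pos'],status.get_obs()['contact_force'])
for n in("top","scene"):
    im=viewer.capture(n)[:,:,::-1].copy(); cv2.imwrite(f"pics/{n}2.png",im); print(holder(n,im,(607,182)))
E
```

```text
[601.16960156 244.18603234 227.16950357] [-1.09256451  0.37629977 -0.39285815]
(array([604.59010832, 183.08724669]), np.float64(0.24988087084703636), 35, array([604.93589322, 180.97986284]))
(array([609.81347085, 182.35003102]), np.float64(0.25001137520573025), 37, array([610.32879554, 181.21372124]))
```

View pics/scene2.png

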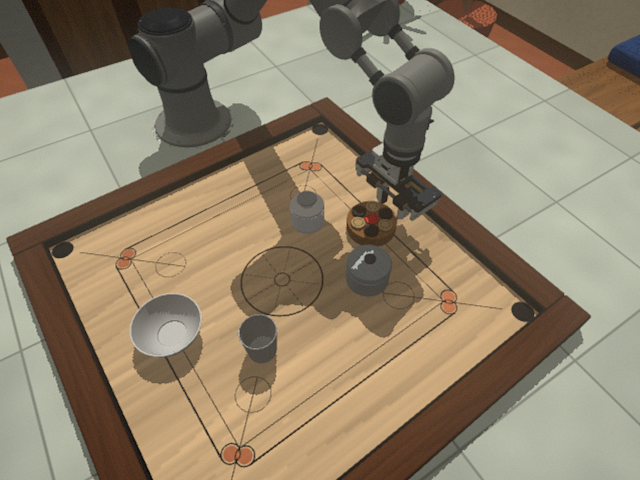

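View pics/top2.png

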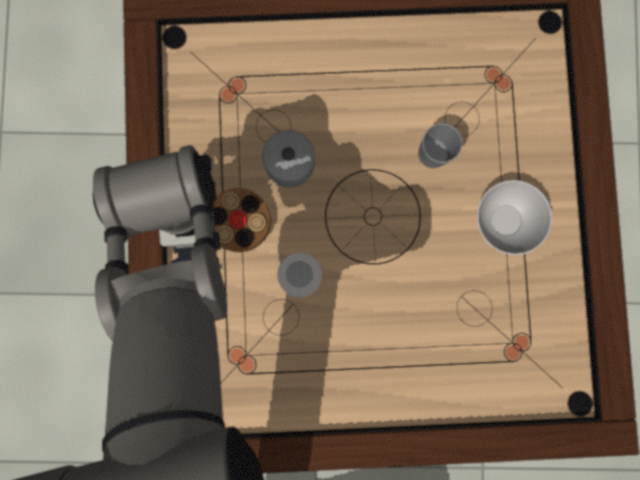

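Emit:
play_rows --commands '[{"offset": [-0.003, 0, 0], "twist": 0}, {"offset": [-0.004, -0.001, 0], "twist": 0}, {"offset": [-0.004, -0.001, 0], "twist": 0}, {"offset": [-0.004, -0.001, 0], "twist": 0}, {"offset": [-0.004, -0.001, 0], "twist": 0}]'

```text
time: 4.7
tool_pos: [598.9, 225.5, 226.8]
tcp_rot: [3.141, -0.0, 1.679]
contact_force: [-0.3, 1.2, 0.2]
grip_width: 50.6
```

Emit:
play_rows --commands '[{"offset": [-0.004, -0.001, 0], "twist": 0}, {"offset": [-0.004, -0.001, 0], "twist": 0}, {"offset": [-0.004, -0.001, 0], "twist": 0}, {"offset": [-0.004, -0.001, 0], "twist": 0}, {"offset": [0, 0, 0], "twist": 0}]'

```text
time: 5.2
tool_pos: [596.6, 208.8, 226.7]
tcp_rot: [-3.141, 0.0, 1.678]
contact_force: [-0.1, 0.2, 0.4]
grip_width: 50.4
```

```bash
cat > look.py <<'E'
from h import *
import sys
k=sys.argv[1]; g=[float(v) for v in sys.argv[2:4]]
o=status.get_obs(); print(o['time'],o['tool_pos'].round(1),o['contact_force'].round(1))
M={"top":((712.14,94.38),(511.46,72.15)),"scene":((715.55,95.21),(512.31,74.2))}
def rel(n,p):
    c,d=map(np.array,M[n]); u=(c-d)/np.hypot(*(c-d)); mid=(c-45*u+d+38*u)/2; nn=np.array([-u[1],u[0]]); return ((p-mid)@nn).round(1),((p-mid)@u).round(1)
print("tool rel",rel("top",o['tool_pos'][:2]),rel("scene",o['tool_pos'][:2]))
for n in("top","scene"):
    im=viewer.capture(n)[:,:,::-1].copy(); cv2.imwrite(f"pics/{n}{k}.png",im)
    try:
        c,e,N,r=holder(n,im,g); print(n,c.round(1),round(e,2),N,"red",r,"rel(along,lat) rim",rel(n,c),"red",rel(n,r) if r is not None else '')
    except Exception as x: print(n,x)
E
python3 look.py 3 603 149
```

```text
5.2 [596.6 208.8 226.7] [-0.1  0.2  0.4]
tool rel (np.float64(126.5), np.float64(2.3)) (np.float64(125.3), np.float64(-0.9))
top [600.3 148.7] 0.25 32 red [600.9766017  147.71428705] rel(along,lat) rim (np.float64(66.3), np.float64(-0.7)) red (np.float64(65.2), np.float64(-0.2))
scene [605.7 148.7] 0.27 36 red [605.61339515 147.65092273] rel(along,lat) rim (np.float64(64.5), np.float64(1.9)) red (np.float64(63.5), np.float64(1.7))
```

Emit:
play_rows --commands '[{"offset": [-0.005, -0.0003, 0], "twist": 0}, {"offset": [-0.005, -0.0003, 0], "twist": 0}, {"offset": [-0.005, 0, 0], "twist": 0}, {"offset": [-0.005, 0, 0], "twist": 0}, {"offset": [-0.005, 0, 0], "twist": 0}]'

```text
time: 5.8
tool_pos: [598.8, 184.1, 226.7]
tcp_rot: [-3.142, -0.0, 1.678]
contact_force: [0.4, 1.4, 0.5]
grip_width: 50.2
```

Emit:
play_rows --commands '[{"offset": [-0.005, 0, 0], "twist": 0}, {"offset": [-0.004, 0, 0], "twist": 0}, {"offset": [0, 0, 0], "twist": 0}, {"offset": [0, 0, 0], "twist": 0}]'

```text
time: 6.2
tool_pos: [599.8, 175.5, 226.7]
tcp_rot: [3.142, 0.0, 1.678]
contact_force: [0.2, -0.0, 0.1]
grip_width: 50.4
```

```bash
python3 look.py 4 606 114; python3 -c "
import cv2
a=cv2.imread('pics/scene4.png')[150:330,230:450];cv2.imwrite('pics/scz4.png',cv2.resize(a,(733,600),interpolation=cv2.INTER_CUBIC))
a=cv2.imread('pics/top4.png')[110:320,180:430];cv2.imwrite('pics/topz4.png',cv2.resize(a,(714,600),interpolation=cv2.INTER_CUBIC))"
```

```text
6.2 [599.8 175.5 226.7] [ 0.2 -0.   0.1]
tool rel (np.float64(92.9), np.float64(1.7)) (np.float64(91.7), np.float64(-1.3))
top [603.4 115.2] 0.27 22 red [604.34223936 113.66131575] rel(along,lat) rim (np.float64(32.7), np.float64(-1.3)) red (np.float64(31.0), np.float64(-0.6))
scene [608.9 114.9] 0.35 35 red [609.1694214  113.72653931] rel(along,lat) rim (np.float64(30.5), np.float64(1.6)) red (np.float64(29.4), np.float64(1.7))
```

View pics/scz4.png

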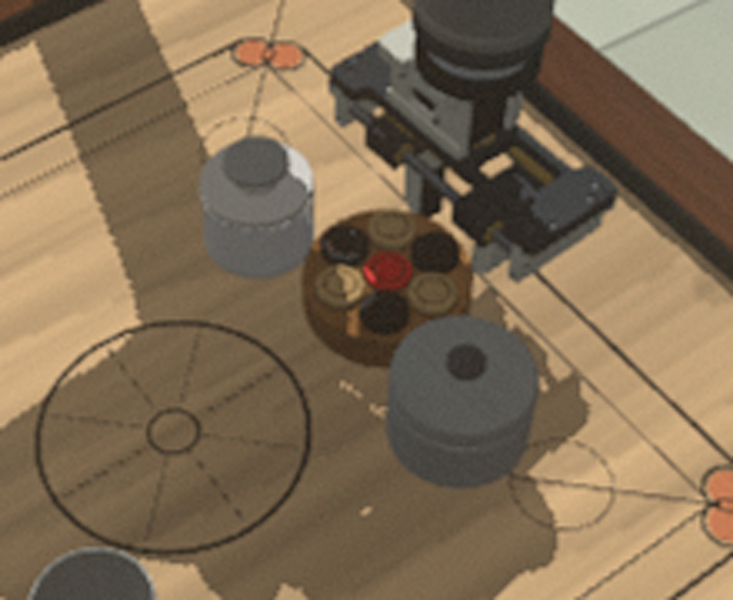

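View pics/topz4.png

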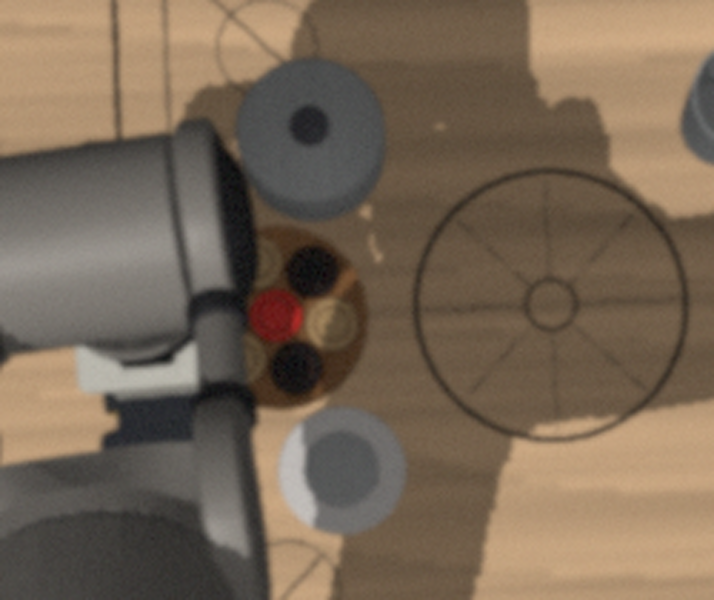

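Emit:
play_rows --commands '[{"offset": [-0.004, 0, 0], "twist": 0}, {"offset": [-0.004, 0, 0], "twist": 0}, {"offset": [-0.004, 0, 0], "twist": 0}, {"offset": [-0.004, 0, 0], "twist": 0}, {"offset": [-0.004, 0, 0], "twist": 0}]'

```text
time: 6.8
tool_pos: [601.9, 155.4, 226.8]
tcp_rot: [3.141, -0.0, 1.678]
contact_force: [-1.1, 1.2, 0.8]
grip_width: 50.6
```

```bash
python3 look.py 5 608 94; python3 -c "
import cv2
a=cv2.imread('pics/scene5.png')[150:330,230:450];cv2.imwrite('pics/scz5.png',cv2.resize(a,(733,600),interpolation=cv2.INTER_CUBIC))
a=cv2.imread('pics/top5.png')[110:320,180:430];cv2.imwrite('pics/topz5.png',cv2.resize(a,(714,600),interpolation=cv2.INTER_CUBIC))"
```

```text
6.8 [601.9 155.4 226.8] [-1.1  1.2  0.8]
tool rel (np.float64(72.8), np.float64(1.6)) (np.float64(71.5), np.float64(-1.2))
top [606.  97.] 0.22 19 red [605.9494438  92.1719291] rel(along,lat) rim (np.float64(14.2), np.float64(-0.7)) red (np.float64(9.5), np.float64(-1.3))
scene [610.7  94.9] 0.26 27 red [610.89632369  94.82655489] rel(along,lat) rim (np.float64(10.4), np.float64(1.4)) red (np.float64(10.4), np.float64(1.5))
```

View pics/topz5.png

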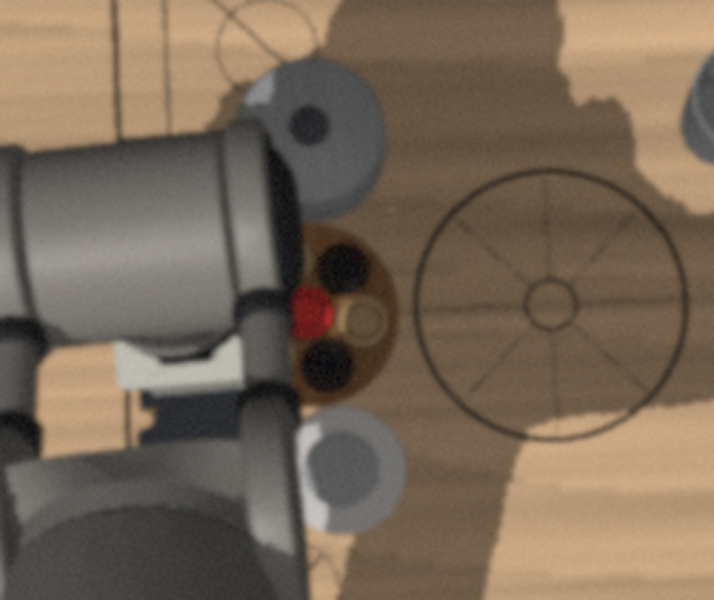

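View pics/scz5.png

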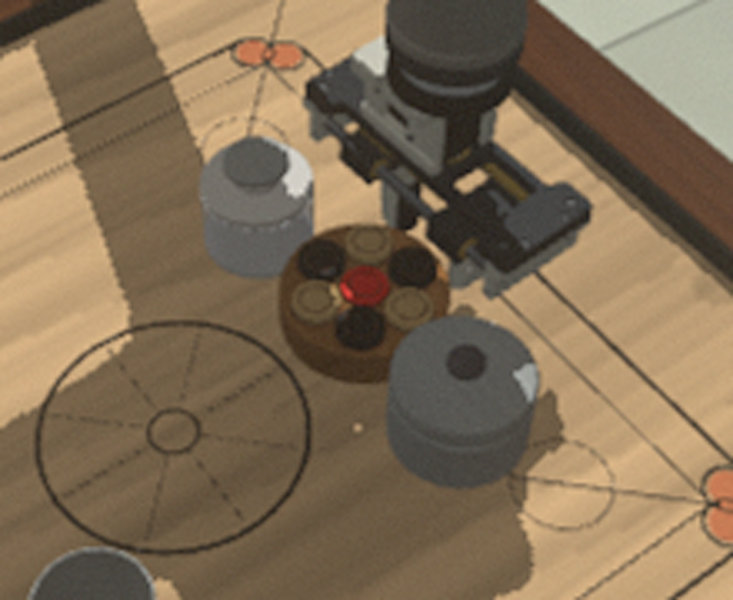

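Emit:
play_rows --commands '[{"offset": [-0.004, 0, -0.001], "twist": 0}, {"offset": [-0.004, 0, -0.001], "twist": 0}, {"offset": [-0.004, 0, 0], "twist": 0}, {"offset": [-0.004, 0, 0], "twist": 0}, {"offset": [-0.004, 0, 0], "twist": 0}]'

```text
time: 7.4
tool_pos: [604.1, 135.5, 228.8]
tcp_rot: [3.141, -0.0, 1.678]
contact_force: [-0.6, 1.0, 0.6]
grip_width: 50.3
```

```bash
python3 look.py 6 610 74; python3 -c "
import cv2
a=cv2.imread('pics/scene6.png')[150:330,230:450];cv2.imwrite('pics/scz6.png',cv2.resize(a,(733,600),interpolation=cv2.INTER_CUBIC))"
```

```text
7.4 [604.1 135.5 228.8] [-0.6  1.   0.6]
tool rel (np.float64(52.8), np.float64(1.6)) (np.float64(51.6), np.float64(-1.1))
top [607.7  76.6] 0.26 29 red [607.85550069  68.59778478] rel(along,lat) rim (np.float64(-6.1), np.float64(-1.3)) red (np.float64(-14.1), np.float64(-2.0))
scene [613.3  76. ] 0.47 13 red [613.36577578  74.9029633 ] rel(along,lat) rim (np.float64(-8.6), np.float64(2.0)) red (np.float64(-9.7), np.float64(1.9))
```

View pics/scz6.png

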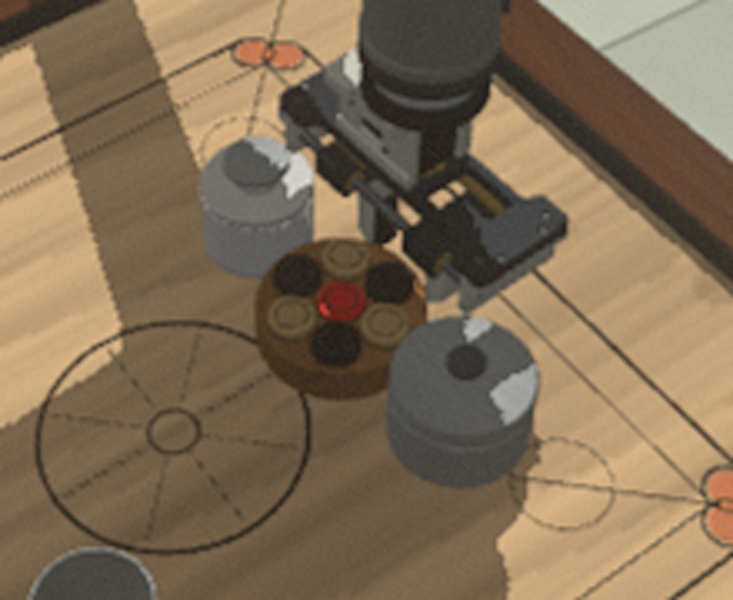

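Emit:
play_rows --commands '[{"offset": [-0.004, 0, 0], "twist": 0}, {"offset": [-0.004, 0, 0], "twist": 0}, {"offset": [-0.003, 0, 0], "twist": 0}, {"offset": [-0.002, 0, 0], "twist": 0}, {"offset": [0, 0, 0], "twist": 0}]'

```text
time: 8.0
tool_pos: [605.5, 122.6, 228.7]
tcp_rot: [3.142, 0.0, 1.678]
contact_force: [-0.4, -0.0, 0.3]
grip_width: 50.2
```

```bash
python3 look.py 7 611 61; python3 -c "
import cv2
a=cv2.imread('pics/scene7.png')[150:330,230:450];cv2.imwrite('pics/scz7.png',cv2.resize(a,(733,600),interpolation=cv2.INTER_CUBIC))"
```

```text
8.0 [605.5 122.6 228.7] [-0.4 -0.   0.3]
tool rel (np.float64(39.8), np.float64(1.6)) (np.float64(38.6), np.float64(-1.0))
top [609.6  63.9] 0.22 31 red [609.23625239  52.43486329] rel(along,lat) rim (np.float64(-19.0), np.float64(-0.8)) red (np.float64(-30.4), np.float64(-2.4))
scene [615.3  62.8] 0.28 18 red [614.47360073  62.69290729] rel(along,lat) rim (np.float64(-21.9), np.float64(2.6)) red (np.float64(-22.0), np.float64(1.8))
```

View pics/scz7.png

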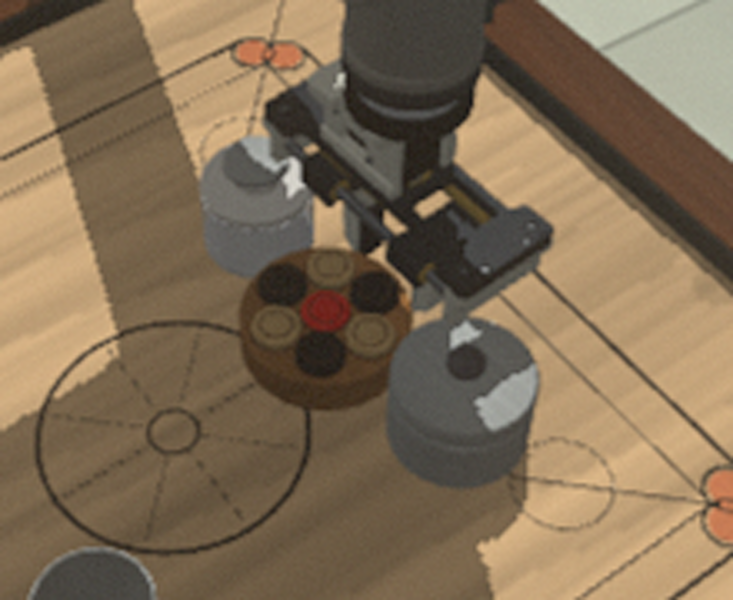

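Emit:
play_rows --commands '[{"offset": [-0.003, 0, 0], "twist": 0}, {"offset": [-0.003, 0, 0], "twist": 0}, {"offset": [-0.003, 0, 0], "twist": 0}, {"offset": [-0.003, 0, 0], "twist": 0}, {"offset": [-0.003, 0, 0], "twist": 0}]'

```text
time: 8.6
tool_pos: [607.1, 107.8, 228.7]
tcp_rot: [3.142, -0.0, 1.678]
contact_force: [-1.2, 1.4, -0.3]
grip_width: 50.4
```

```bash
python3 look.py 8 613 47; python3 -c "
import cv2
a=cv2.imread('pics/scene8.png')[150:330,230:450];cv2.imwrite('pics/scz8.png',cv2.resize(a,(733,600),interpolation=cv2.INTER_CUBIC))"
```

```text
8.6 [607.1 107.8 228.7] [-1.2  1.4 -0.3]
tool rel (np.float64(24.9), np.float64(1.5)) (np.float64(23.6), np.float64(-1.0))
top [611.   49.4] 0.25 30 red [612.10372892  34.84020228] rel(along,lat) rim (np.float64(-33.6), np.float64(-1.0)) red (np.float64(-48.2), np.float64(-1.5))
scene [616.   48.1] 0.31 24 red [616.50188156  47.35919756] rel(along,lat) rim (np.float64(-36.6), np.float64(1.8)) red (np.float64(-37.4), np.float64(2.2))
```

View pics/scz8.png

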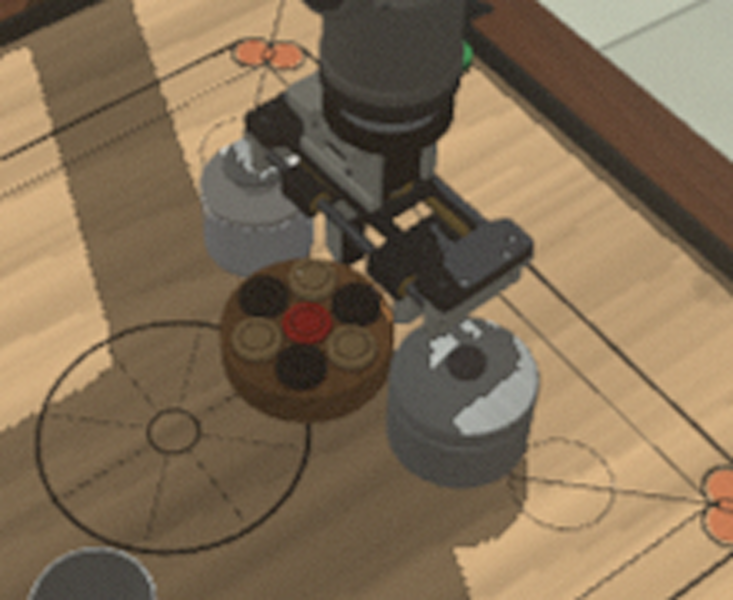

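Emit:
play_rows --commands '[{"offset": [-0.004, 0, 0], "twist": 0}, {"offset": [-0.004, 0, 0], "twist": 0}, {"offset": [-0.004, 0, 0], "twist": 0}, {"offset": [-0.004, 0, 0], "twist": 0}, {"offset": [-0.004, 0, 0], "twist": 0}]'

```text
time: 9.2
tool_pos: [609.2, 87.8, 228.7]
tcp_rot: [3.142, -0.0, 1.678]
contact_force: [0.3, 1.2, -0.7]
grip_width: 50.6
```

Emit:
play_rows --commands '[{"offset": [-0.004, -0.0003, 0], "twist": 0}, {"offset": [-0.004, -0.0003, 0], "twist": 0}, {"offset": [-0.004, -0.0003, 0], "twist": 0}, {"offset": [-0.004, -0.0003, 0], "twist": 0}, {"offset": [-0.004, -0.0003, 0], "twist": 0}]'

```text
time: 9.7
tool_pos: [609.9, 67.8, 228.8]
tcp_rot: [3.141, -0.0, 1.679]
contact_force: [-0.5, 2.0, 0.3]
grip_width: 50.5
```

```bash
python3 look.py 9 617 7; python3 -c "
import cv2
a=cv2.imread('pics/scene9.png')[150:330,230:450];cv2.imwrite('pics/scz9.png',cv2.resize(a,(733,600),interpolation=cv2.INTER_CUBIC))"
```

```text
9.7 [609.9  67.8 228.8] [-0.5  2.   0.3]
tool rel (np.float64(-15.2), np.float64(-0.1)) (np.float64(-16.4), np.float64(-2.3))
top [614.1   9.5] 0.25 26 red None rel(along,lat) rim (np.float64(-73.6), np.float64(-2.3)) red 
scene [618.3   8.5] 0.49 45 red [618.86730062   7.44481165] rel(along,lat) rim (np.float64(-76.3), np.float64(-0.0)) red (np.float64(-77.4), np.float64(0.5))
```

View pics/scz9.png

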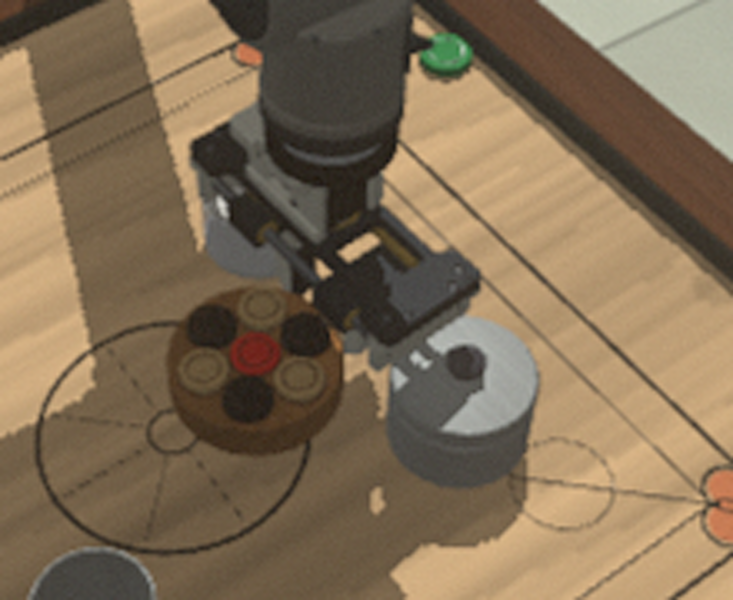

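Emit:
play_rows --commands '[{"offset": [-0.0045, -0.0004, 0], "twist": 0}, {"offset": [-0.0045, -0.0004, 0], "twist": 0}, {"offset": [-0.0045, -0.0004, 0], "twist": 0}, {"offset": [-0.0045, -0.0004, 0], "twist": 0}, {"offset": [-0.0045, -0.0004, 0], "twist": 0}]'

```text
time: 10.3
tool_pos: [610.3, 45.1, 228.7]
tcp_rot: [3.142, -0.0, 1.678]
contact_force: [-0.1, 1.4, 0.5]
grip_width: 50.1
```

Emit:
play_rows --commands '[{"offset": [-0.0045, -0.0004, 0], "twist": 0}, {"offset": [-0.0045, -0.0004, 0], "twist": 0}, {"offset": [-0.0045, -0.0004, 0], "twist": 0}, {"offset": [-0.0045, -0.0004, 0], "twist": 0}, {"offset": [-0.0045, -0.0004, 0], "twist": 0}]'

```text
time: 10.8
tool_pos: [610.7, 22.6, 228.7]
tcp_rot: [-3.142, -0.0, 1.679]
contact_force: [-0.2, 1.1, -0.5]
grip_width: 50.2
```

Emit:
play_rows --commands '[{"offset": [-0.0045, -0.0003, 0], "twist": 0}, {"offset": [-0.0045, -0.0003, 0], "twist": 0}, {"offset": [-0.004, -0.0003, 0], "twist": 0}, {"offset": [-0.002, 0, 0], "twist": 0}, {"offset": [0, 0, 0], "twist": 0}]'

```text
time: 11.3
tool_pos: [611.5, 7.5, 228.7]
tcp_rot: [3.142, 0.0, 1.678]
contact_force: [-0.3, 0.3, 0.1]
grip_width: 50.3
```

```bash
python3 look.py 10 618 -51
```

```text
11.3 [611.5   7.5 228.7] [-0.3  0.3  0.1]
tool rel (np.float64(-75.2), np.float64(-5.2)) (np.float64(-76.5), np.float64(-6.9))
top [619.  -51.2] 0.47 10 red None rel(along,lat) rim (np.float64(-134.4), np.float64(-4.1)) red 
scene [620. -51.] 0.54 46 red [620.43248586 -52.34908437] rel(along,lat) rim (np.float64(-135.7), np.float64(-4.4)) red (np.float64(-137.0), np.float64(-4.1))
```

View pics/scene10.png

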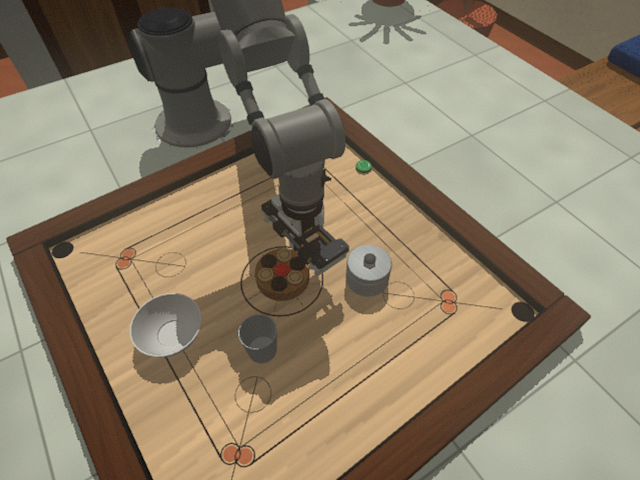

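View pics/top10.png

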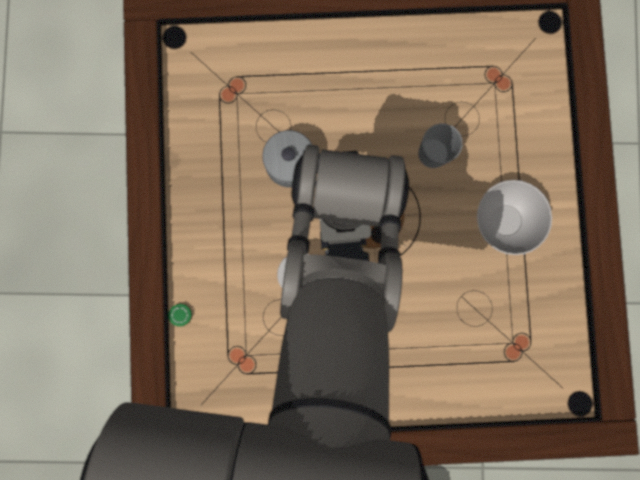

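Emit:
play_rows --commands '[{"offset": [-0.002, 0, 0], "twist": 0}, {"offset": [-0.002, 0, 0], "twist": 0}, {"offset": [0, 0, 0], "twist": 0}, {"offset": [0.005, 0, 0], "twist": 0}, {"offset": [0.008, 0, 0], "twist": 0}]'

```text
time: 11.9
tool_pos: [610.5, 16.9, 228.7]
tcp_rot: [3.141, 0.0, 1.678]
contact_force: [0.3, -0.2, -0.1]
grip_width: 50.6
```

Emit:
play_rows --commands '[{"offset": [0.003, 0, -0.005], "twist": 0}, {"offset": [0, 0, -0.02], "twist": 0}, {"offset": [0, 0, -0.035], "twist": 0}, {"offset": [0, 0, -0.04], "twist": 0}, {"offset": [0, 0, -0.04], "twist": 0}]'

```text
time: 12.4
tool_pos: [609.8, 20.4, 370.4]
tcp_rot: [-3.141, -0.0, 1.679]
contact_force: [1.8, -0.2, -0.8]
grip_width: 50.3
```

Emit:
play_rows --commands '[{"offset": [0.04, 0, -0.01], "twist": 0}, {"offset": [0.04, 0, 0], "twist": 0}, {"offset": [0.04, 0, 0], "twist": 0}, {"offset": [0.04, 0, 0], "twist": 0}, {"offset": [0.04, 0, 0], "twist": 0}]'

```text
time: 12.9
tool_pos: [588.0, 220.6, 379.4]
tcp_rot: [3.141, -0.0, 1.679]
contact_force: [0.1, -0.7, 0.3]
grip_width: 50.3
```

Emit:
play_rows --commands '[{"offset": [0.04, -0.02, 0], "twist": 0}, {"offset": [0.04, -0.02, 0], "twist": 0}, {"offset": [0.03, -0.02, 0], "twist": 0}, {"offset": [0, 0, 0], "twist": 0}, {"offset": [0, 0, 0], "twist": 0}]'

```text
time: 13.4
tool_pos: [516.5, 322.4, 379.2]
tcp_rot: [3.141, 0.0, 1.681]
contact_force: [-0.2, -0.6, 0.7]
grip_width: 50.4
```

```bash
python3 look.py 11 618 -55; python3 -c "
from h import *
t=cv2.imread('pics/top11.png');s=cv2.imread('pics/scene11.png')
for n,im in(('top',t),('scene',s)): print(n,rimfit(n,im,(617.5,-56),85,30,False,'gray',True,span=5))"
```

```text
13.4 [516.5 322.4 379.2] [-0.2 -0.6  0.7]
tool rel (np.float64(248.2), np.float64(-64.9)) (np.float64(246.5), np.float64(-69.0))
top [616.7 -55.3] 0.24 80 red [617.33405107 -56.56100869] rel(along,lat) rim (np.float64(-138.2), np.float64(-6.9)) red (np.float64(-139.6), np.float64(-6.4))
scene [620.4 -55. ] 0.46 65 red [621.83856549 -56.09649561] rel(along,lat) rim (np.float64(-139.6), np.float64(-4.5)) red (np.float64(-140.9), np.float64(-3.1))
top (array([616.36445747, -55.05230449]), 85, np.float64(0.8969626219551756), 90)
scene (array([617.60648288, -55.14227421]), 85, np.float64(0.7691814671122117), 90)
```

View pics/top11.png

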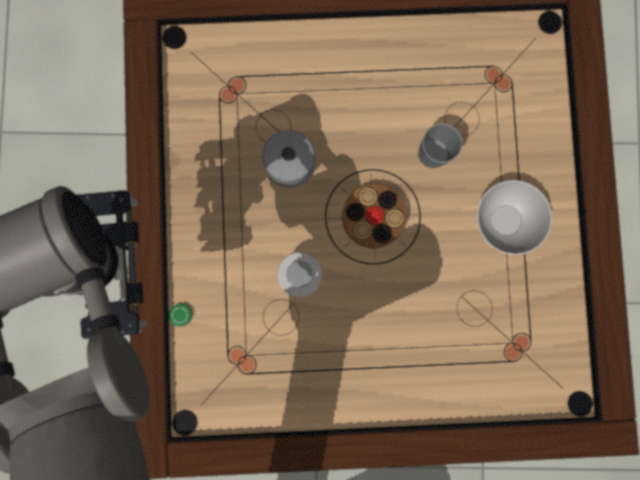

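View pics/scene11.png

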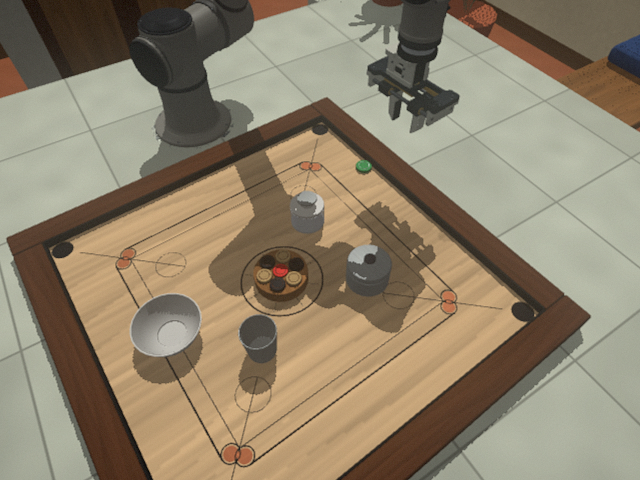

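The holder sits in the middle of the circle: top view (375,215), scene view (281,273). The bowl, tumbler and striker are at their original pixels, and the hand is clear, so I'm handing in.

```bash
python3 -c "
from plant import ticket; print(ticket.close_job())"
```

```text
the job is handed in; nothing more can be done
None
```

The coin holder now sits wholly inside the large circle. I pushed it flat on the board with two fingertips set 50 mm apart. I first eased it about 8 mm onto the gap's midline, then pushed it straight through the gap and on to the middle. I then backed the hand off, lifted it away and handed the job in after about 13.5 s.

**Last checks:**
- **Position:** the holder's rim centre is within about 3 mm of the circle's centre in both views, against a margin of 29 mm.
- **Forces:** every reading at the end of a move stayed within about 2 N, and I saw no sign of contact with the canister or the dispenser.
- **Bystanders:** the bowl, tumbler and striker look unmoved in the pictures.
- **Hand:** it ended clear, with the fingertips about 150 mm above the board.

**Disagreements:**
- The top and scene cameras differed by 2 to 4 mm on sideways position in the gap, so I steered by their average.
- The top camera's reading of the holder's red coin was wrong or missing while the arm partly hid it. I used the rim fits and the scene camera then.
- The gripper body's clearance over the knobs, about 9 mm, was worked out from the given sizes and not measured.

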